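# Lock the polishing spindle

### The arm

A 7-joint arm with a two-finger parallel gripper is mounted at the origin on the work surface. World frame = base frame: x ahead of the robot, y to its left, z up, the work surface at z = 0. Lengths are in mm, angles in rad, forces in N, time in s.
With the tool pointing down it reaches from about 425 to 950 mm from the base axis. Payload 16.7 kg.
Tool frame: the origin (TCP) lies on the centre line of the jaws, within the pads' length; the fingertips stand 8 mm ahead of it and the grasp point (between the pads) lies 11 mm behind it; z points along the fingers, y is the line along which they close (so a half turn about z gives the same grasp; the last joint's range is limited). The gripper opens to 94 mm and grips with 3 to 60 N. Pads are 16 mm wide; open, the fingers measure 119 mm over their backs; the gripper's body (75 mm by 177 mm) begins 78 mm behind the grasp point.
Start: joints at [1.056, 0.426, 0.074, 1.606, -0.034, 1.111, -0.067], TCP at [240.782, -630.555, 213.467] pointing down, gripper open.
Joint ranges: [-2.85, 2.85], [-0.5, 2.14], [-1.23, 1.37], [0.21, 2.46], [-1.02, 4.16], [0.16, 2.05], [-2.73, 2.73]. Speed limits (rad/s): [1.89, 1.89, 2.39, 2.39, 3.01, 3.01, 3.01].

### API

Orientations are given as a 3x3 rotation matrix whose columns are the frame's x, y, z axes.
In Python, from cell import sense, grab_frame, camera_info, close_job, boxes_of, place_of gives the robot as it stands.
- The arm moves only by the tool carry_out, never from a script. Its argument "motion" is a list of rows, each an object with "claw": the finger opening in cm, from 0 to 9.4; "offset": the shift along the tool's x, y, z in cm, a list of three; "twist": the turn, a rotation vector about the tool's x, y, z in rad, a list of three. In form: [{"claw": claw, "offset": [x, y, z], "twist": [rx, ry, rz]}, ...]. A call has 1 to 20 rows; each row is the pose to reach, as a shift and turn from the pose commanded when the call began, along the tool's axes at that moment; what a row does not reach only later rows make up. A row lasts 1/8 s, in which the tool goes at most 62.5 mm and 10.7 degrees, less where a joint would pass 70% of its speed; a pose out of reach is approached as far as the arm can. A call with a gripper value outside its range is refused whole. The fingers move at their own pace and stop on an object; "squeeze" is the grip in N (left out, the last holds). Time passes only in rows, so rows that repeat a pose let the fingers close. It gives the time, the measured TCP pose, the force, the opening and the grip force at its end, in the units of the state.
- sense(): the state, without advancing time (a new reading comes with each control period).
- grab_frame(name): name is "scene" or "top" or "wrist"; returns the picture (384x512x3 uint8, blue, green, red); there is no depth.
- camera_info(name): a dict with "fx", "fy", "cx", "cy" (pixels), "world_from_camera" (4x4, takes a point from camera to world coordinates). Camera axes: x right, y down, z forward; pixel columns grow to the right and rows downward; lengths in mm; the calibration is good to about 2 mm. The wrist camera is an equidistant fisheye: a pixel r from the principal point sees the ray r / f radians off the axis. A picture is of the moment at which its call begins: read the wrist's pose just before it. camera_info takes no time and is no camera call; for the wrist camera it gives the pose at the moment of the call.
- close_job(): hands the job in; it is judged then, once.
Trained networks look in the newest picture that a camera, given by its name, has taken for a name from the list of things; names that differ only in an ending like _2 or _b are one class to them, and where a whole thing is asked for, a point or a joint stands for the part that bears it (a point fixed in the world has none). Each returns a list of dicts, best first, with "score" (0 to 1); they miss things now and then, are a little off and sometimes report something else, mostly with a low value. They report only what shows in the picture. A call takes as long as a camera call. They do not tell look-alikes from the thing itself.
- boxes_of(thing, camera): "box" ([left, top, width, height] in pixels, round what is visible of it).
- place_of(thing, camera): "pixel" ([column, row] in pixels: a listed point, or the origin of a listed thing).
The state is a dict: "clock": time; "joint_positions": joint angles; "dq": joint speeds; "joint_efforts": joint torques, N m; "tool_pos": TCP position; "orientation": TCP orientation; "contact_force": force on the tool from outside, world axes, zero at the start; "torque": the same for the moment, N m; "finger_gap": opening from 0.0 (shut) to 1.0 (fully open); "grip_force": force on a finger pad.
Only numpy, scipy, OpenCV 4.12 (cv2) and the standard library are available. Lean on these libraries where they do the work, as an engineer would, in place of code of your own. Each camera call takes 0.05 s, during which the arm holds its last target. There are 200 camera calls.

### The job

Lock the polishing spindle: push one of the brass pins sideways to turn the slotted steel disc until its slot lines up with the steel bar, then push the bar by its red head through the slot until the head butts against the blue guide. Slide the bar only, without lifting it, and leave the other things on the bench where they are.

Things in the scene. Friction and masses are not known exactly. Their poses are not given: they have to be found in the camera images.
- spindle_lock: spindle lock, fixed to the bench: green base plate, 16 high, with steel disc, blue guide and blue keeper. Origin: on the bench surface under the disc's axis; z up; x = the level direction in which the bar is pushed (guide, then disc, then keeper), the bar lying on the line y = 0. The plate spans x -260 to 100, y -55 to 55
- guide_end (a point): middle of the guide's rear end, 27 above the bench, where the bar's head must butt. Guide: two blue walls from here 60 on in x (spindle lock's frame: x -112 to -52), 28 to either side, top 38 above the bench, open above, a 16 wide channel between them
- keeper (a point): middle of the keeper, 27 above the bench: two blue walls 20 apart, x 54 to 90 in the spindle lock's frame, 26 to either side, top 38 above the bench; the nose ends between them
- disc (a joint): angle of the slotted steel locking disc about its upright axis (rad, positive anticlockwise from above, no end stops): 0 or pi = slot in line with the bar. Disc 90 across, top 35 above the bench, cut right across by a slot 22 wide. It stays where it is left; about 4 N sideways on a pin turns it. It starts between 0.6 and 2.54
- slot (a point): on the bench surface under the disc's axis, turning with the disc; its x runs along the slot, either way round
- pin_a (a point): centre of the top of one of the two upright brass turning pins on the disc (12 thick, 31 tall, from 35 to 66 above the bench), 30 from the axis at right angles to the slot (the disc's +y)
- pin_b (a point): centre of the top of the other pin, the same, on the opposite side (the disc's -y)
- bar_end (a point): centre of the rear (push) face of the bar's red head, 28 above the bench; its x runs along the bar to the nose. Head: 12 thick, 34 wide, 24 high (16 to 40 above the bench), too wide for the guide. Fully home, with the head's front against the guide, this point is at x = -124 in the spindle lock's frame; it starts 122 to 134 short of that
- bar_nose (a point): tip of the bar's rounded nose, 25 above the bench; it starts just short of the disc and finally stands in the keeper
- bar: loose steel bar, about 0.4 kg, 194 long over all, 14 wide, 18 high, red head at the rear, lying on the base plate with its front in the guide; slides with 1 to 4 N. Origin: on its underside at the head's rear face; x towards the nose
- prism: green glass three-sided prism lying on a face, 50 long along its x, 34 wide, 29 high; origin: centre of its underside
- shell: white porcelain grinding shell, an open bowl 80 across and 28 high; origin: centre of its underside
- barrel: knurled brass eyepiece barrel standing upright, 38 across, 54 high; origin: centre of its underside
- lens_cell: black ring lying flat, 48 across, 16 high; origin: centre of its underside
- polish_jar: closed jar, 56 across, 65 high; origin: centre of its underside
- lens_case: blue and grey flat plastic case, 75 (its x) by 55, 28 high; origin: centre of its underside
There are look-alikes about, which are no part of the job. What is shaped like the bar but purple or turquoise is not meant.

How it is judged:
By the outcome, as a careful person would: the job done as asked, in the order asked, and still so for the second after the job is handed in, with the robot touching nothing.
It also fails if it takes over 61 s, if anything falls off the work surface, if the arm or the gripper's body presses on something with over 40 N, if the wrist force passes 120 N, or if a joint passes its speed limit or range.

## Working session

There is one attempt and no reset: what is moved stays moved. The work goes in short steps, Python scripts to look and compute and a tool call to move; the robot and the scene stay as the last step left them, time stands still between calls to the robot, and variables do not carry over. Pictures are saved under pics/ and viewed, at most 10 in all, crops included, and the job is handed in when it is done.

Besides the shell and the picture viewer there is one more tool, called after "Call:" by a JSON object that holds its "op" and its "data". carry_out: Moves the arm, as the interface text tells. Its arguments: {"type":"object","properties":{"motion":{"type":"array","items":{"type":"object","properties":{"claw":{"type":"number"},"offset":{"type":"array","items":{"type":"number"}},"twist":{"type":"array","items":{"type":"number"}}}}},"squeeze":{"type":"number"}},"required":["motion"]}

```bash
mkdir -p pics; cat > h.py <<'E'
import numpy as np, cv2
from cell import *
def ray(cam,px,ci=None):
    c=ci or camera_info(cam); T=np.array(c["world_from_camera"])
    u=(px[0]-c["cx"])/c["fx"]; v=(px[1]-c["cy"])/c["fy"]
    if cam=="wrist":
        r=np.hypot(u,v); s=np.sin(r)/r if r>1e-9 else 1
        d=np.array([u*s,v*s,np.cos(r)])
    else: d=np.array([u,v,1.])
    return T[:3,3],T[:3,:3]@d
def at(cam,px,z,ci=None):
    o,d=ray(cam,px,ci); return o+d*(z-o[2])/d[2]
def proj(cam,P):
    c=camera_info(cam); T=np.array(c["world_from_camera"]); p=T[:3,:3].T@(np.array(P)-T[:3,3])
    if cam=="wrist":
        th=np.arctan2(np.hypot(p[0],p[1]),p[2]); n=np.hypot(p[0],p[1]); return np.array([c["cx"]+c["fx"]*th*p[0]/n,c["cy"]+c["fy"]*th*p[1]/n])
    return np.array([c["cx"]+c["fx"]*p[0]/p[2],c["cy"]+c["fy"]*p[1]/p[2]])
E
python3 - <<'E'
from h import *
np.set_printoptions(precision=1,suppress=True)
s=sense(); print(s["tool_pos"],np.array(s["orientation"]))
ims=[]
Z=dict(guide_end=27,keeper=27,slot=0,pin_a=66,pin_b=66,bar_end=28,bar_nose=25,spindle_lock=0)
for c in["top","scene"]:
    im=grab_frame(c); cv2.imwrite(f"pics/{c}0.png",im)
    for n,z in Z.items():
        for r in place_of(n,c)[:3]: print(c,n,round(r["score"],2),np.array(r["pixel"]),at(c,r["pixel"],z)[:2])
E
```

```text
[ 240.6 -630.2  212.8] [[ 0.9  0.4 -0. ]
 [ 0.4 -0.9  0. ]
 [-0.  -0.  -1. ]]
top guide_end 0.91 [241.9 178. ] [523.1  35.9]
top keeper 0.59 [305.2 170.6] [ 564.9 -136.1]
top slot 0.58 [279.9 177.2] [544.8 -69.8]
top pin_a 0.91 [270.8 179.5] [518.6 -42.8]
top pin_a 0.84 [293.9 166.4] [ 561.7 -100.2]
top pin_b 0.91 [270.8 179.5] [518.6 -42.8]
top pin_b 0.84 [293.9 166.4] [ 561.7 -100.2]
top bar_end 0.89 [328.4 315. ] [ 190.9 -228.4]
top bar_end 0.86 [108.4 244.1] [300.5 366.9]
top bar_end 0.72 [188.4 189.1] [474.2 178. ]
top bar_nose 0.72 [326.  236.4] [ 390.4 -207.7]
top bar_nose 0.62 [169.4 214.7] [398.2 219. ]
top bar_nose 0.6 [257.8 181.5] [518.9  -9. ]
top spindle_lock 0.68 [279.5 181.5] [532.2 -70. ]
scene guide_end 0.7 [275.4 211.8] [500.2  40.3]
scene guide_end 0.33 [293.7 253. ] [633.2  53.4]
scene keeper 0.56 [206.5 241.4] [ 557.1 -138.7]
scene slot 0.78 [236.  234.6] [529.3 -65. ]
scene slot 0.74 [403.9 197.2] [497.7 384.8]
scene pin_a 0.87 [223.7 224.4] [547.2 -93.6]
scene pin_a 0.83 [243.7 209.6] [511.4 -40. ]
scene pin_b 0.87 [223.7 224.4] [547.2 -93.6]
scene pin_b 0.83 [243.7 209.6] [511.4 -40. ]
scene bar_end 0.98 [326.9 195.8] [475.4 180.3]
scene bar_end 0.97 [377.7 143.7] [310.  379.6]
scene bar_end 0.72 [405.8 198.3] [526.2 372.1]
scene bar_nose 0.94 [255.6 222.9] [523.6 -14.4]
scene bar_nose 0.94 [173.8 197.6] [ 395.6 -203. ]
scene bar_nose 0.9 [336.6 177.2] [412.6 226.3]
```

View pics/top0.png

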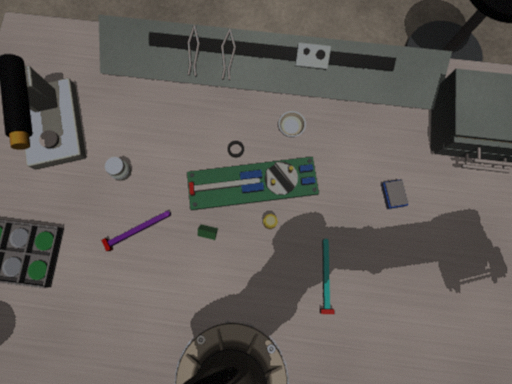

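View pics/scene0.png

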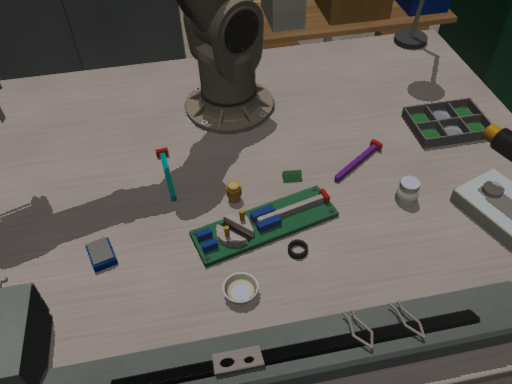

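The top view shows the lock at (188–318, 157–208) with the red head at (191,188) and the pins at (271,180) and (292,167). The scene view agrees: head at (326,196), pins at (243,210) and (224,225). The purple and turquoise bars lie apart. Next I bring the wrist camera over the lock.

```bash
python3 - <<'E'
from h import *
np.set_printoptions(precision=3,suppress=True)
s=sense(); R=np.array(s["orientation"]); p=np.array(s["tool_pos"])
print(R); c=np.array(camera_info("wrist")["world_from_camera"]); print(R.T@(c[:3,3]-p), R.T@c[:3,:3])
print(R.T@(np.array([505,-10,260])-p)/10, np.degrees(np.arctan2(R[1,0],R[0,0])))
E
```

```text
[[ 0.934  0.357 -0.   ]
 [ 0.357 -0.934  0.   ]
 [ 0.    -0.    -1.   ]]
[  82.752    0.66  -173.281] [[-0.   -0.96 -0.28]
 [ 1.   -0.   -0.  ]
 [ 0.   -0.28  0.96]]
[ 46.819 -48.551  -4.649] 20.89468550216846
```

Call:
{"op": "carry_out", "data": {"motion": [{"claw": 0,"offset": [5,-5.5,-2],"twist": [0,0,0]},{"claw": 0,"offset": [10,-11,-4],"twist": [0,0,0.02]},{"claw": 0,"offset": [14,-15,-4.6],"twist": [0,0,0.04]},{"claw": 0,"offset": [18,-19,-4.6],"twist": [0,0,0.06]},{"claw": 0,"offset": [22,-23,-4.6],"twist": [0,0,0.08]},{"claw": 0,"offset": [26,-28,-4.6],"twist": [0,0,0.1]},{"claw": 0,"offset": [30,-32,-4.6],"twist": [0,0,0.1]},{"claw": 0,"offset": [34,-36,-4.6],"twist": [0,0,0.1]},{"claw": 0,"offset": [38,-40,-4.6],"twist": [0,0,0.1]},{"claw": 0,"offset": [42,-44,-4.6],"twist": [0,0,0.1]},{"claw": 0,"offset": [45,-48,-4.6],"twist": [0,0,0.1]},{"claw": 0,"offset": [45,-48,-4.6],"twist": [0,0,0.1]},{"claw": 0,"offset": [45,-48,-4.6],"twist": [0,0,0.1]},{"claw": 0,"offset": [45,-48,-4.6],"twist": [0,0,0.1]}]}}

```text
clock: 2.65
tool_pos: [489.7, -22.8, 259.5]
orientation: [[0.966, 0.26, -0.0], [0.26, -0.966, -0.0], [-0.0, 0.0, -1.0]]
contact_force: [0.2, -0.0, -0.5]
finger_gap: 0.003
grip_force: 0.0
```

```bash
cat > look.py <<'E'
from h import *
import sys
np.set_printoptions(precision=2,suppress=True)
Z=dict(guide_end=27,keeper=27,slot=0,pin_a=66,bar_end=28,bar_nose=25,spindle_lock=0)
s=sense(); print(s["clock"],s["tool_pos"],s["contact_force"]); print(np.array(s["orientation"]))
ci=camera_info("wrist"); im=grab_frame("wrist"); cv2.imwrite(f"pics/{sys.argv[1]}.png",im)
for n in sys.argv[2:] or Z:
    for r in place_of(n,"wrist")[:3]: print(n,round(r["score"],2),np.array(r["pixel"]),at("wrist",r["pixel"],Z[n],ci)[:2])
E
python3 look.py w1
```

```text
2.65 [489.71 -22.83 259.52] [ 0.22 -0.   -0.47]
[[ 0.97  0.26 -0.  ]
 [ 0.26 -0.97 -0.  ]
 [-0.    0.   -1.  ]]
guide_end 0.93 [213.2 135.8] [513.12  37.67]
keeper 0.63 [346.1 143.9] [ 552.44 -145.29]
slot 0.71 [289.5 134.8] [539.77 -67.25]
slot 0.43 [212.2  66.4] [607.87  67.05]
pin_a 0.74 [320.2 130.6] [560.39 -93.26]
pin_a 0.71 [278.9 153.2] [518.44 -50.93]
bar_end 0.82 [ 20.6 208.7] [305.37 369.33]
bar_end 0.78 [114.4 138.8] [475.27 181.36]
bar_nose 0.59 [ 94.5 172.5] [414.84 209.59]
bar_nose 0.59 [344.3 248.3] [ 395.44 -202.07]
spindle_lock 0.86 [290.5 135.9] [538.61 -69.13]
```

View pics/w1.png

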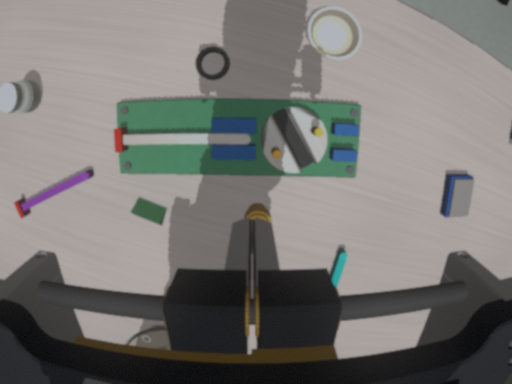

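The wrist view shows the pins at (320,131) and (278,153), the slot between them, the head at (118,139) and the guide at x 211–256. Axis is about (540,-70) and the push direction about -75°. The disc needs about 60° anticlockwise.

```bash
cat >> h.py <<'E'
O=np.array([540.,-70.]); A=np.radians(-75.0); L=np.array([[np.cos(A),-np.sin(A)],[np.sin(A),np.cos(A)]])
def plan(targets,s=None):
    "targets: (local x, local y, z, tool-y yaw in lock frame deg) -> offsets cm, twist z"
    s=s or sense(); R=np.array(s["orientation"]); p=np.array(s["tool_pos"])
    y0=np.arctan2(R[1,1],R[0,1])
    for x,y,z,w in targets:
        P=np.r_[O+L@[x,y],z]; d=(A+np.radians(w)-y0+np.pi)%(2*np.pi)-np.pi
        print(np.round(R.T@(P-p)/10,2),"tw",round(-d,3))
def arc(a,d):
    a=np.radians(a); return 30*np.cos(a)+d*np.sin(a),30*np.sin(a)-d*np.cos(a)
E
python3 - <<'E'
from h import *
x,y=arc(210,27); plan([(x,y,110,-60),(x,y,52,-60)])
print(sense()["joint_positions"])
E
```

```text
[ 4.42  2.01 14.95] tw 1.05
[ 4.42  2.01 20.75] tw 1.05
[ 0.29059626  0.10292582 -0.40252169  1.93206449  0.04484477  1.11507246
 -1.43612288]
```

Call:
{"op": "carry_out", "data": {"motion": [{"claw": 0,"offset": [0.7,0.3,3],"twist": [0,0,0.18]},{"claw": 0,"offset": [1.5,0.7,6],"twist": [0,0,0.36]},{"claw": 0,"offset": [2.3,1.0,9],"twist": [0,0,0.54]},{"claw": 0,"offset": [3.1,1.4,12],"twist": [0,0,0.72]},{"claw": 0,"offset": [4.0,1.8,14],"twist": [0,0,0.9]},{"claw": 0,"offset": [4.4,2.0,15],"twist": [0,0,1.05]},{"claw": 0,"offset": [4.4,2.0,15],"twist": [0,0,1.05]},{"claw": 0,"offset": [4.4,2.0,15],"twist": [0,0,1.05]}]}}

```text
clock: 4.05
tool_pos: [537.7, -29.3, 109.9]
orientation: [[0.71, -0.704, 0.0], [-0.704, -0.71, 0.0], [0.0, -0.0, -1.0]]
contact_force: [-0.6, 0.2, -0.3]
finger_gap: 0.007
grip_force: 0.0
```

```bash
python3 look.py w2 pin_a slot guide_end keeper bar_nose; python3 - <<'E'
from h import *
print(L.T@(np.array(sense()["tool_pos"])[:2]-O))
x,y=arc(210,27); plan([(x,y,52,-60)])
E
```

```text
4.05 [537.73 -29.27 109.95] [-0.58  0.19 -0.33]
[[ 0.71 -0.7   0.  ]
 [-0.7  -0.71  0.  ]
 [ 0.   -0.   -1.  ]]
pin_a 0.86 [287.8 212.7] [517.31 -47.95]
pin_a 0.66 [294.8 139.7] [555.62 -90.81]
slot 0.92 [283.2 161.5] [535.4  -69.15]
slot 0.23 [138.5 204. ] [610.08  69.39]
guide_end 0.94 [223.4 260.6] [510.08  38.78]
guide_end 0.66 [253.3 219. ] [521.19 -13.91]
guide_end 0.54 [281.1 160.9] [542.96 -69.88]
keeper 0.9 [330.6  99.5] [ 552.1  -139.13]
bar_nose 0.6 [250.8 217.6] [523.26 -12.67]
bar_nose 0.57 [458.  172.9] [ 399.79 -201.64]
bar_nose 0.57 [136. 203.] [611.42  56.71]
[-39.71172862   8.28704725]
[0.02 0.01 5.79] tw 0.001
```

View pics/w2.png

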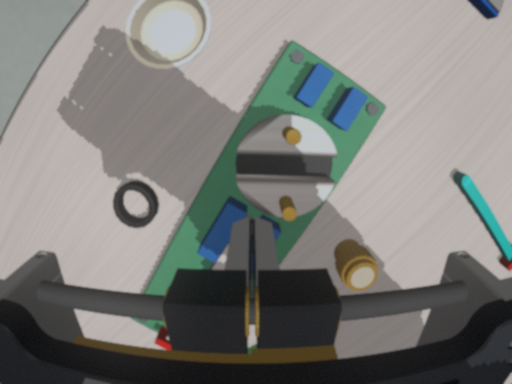

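Pins at (288,213) and (295,140); the slot is level in the picture at row ~165, so it's along the tool y, about 60° from the goal. The fingertip is clear of the pin. Descend, then push along an arc.

```bash
sed -i 's/^O=.*/O=np.array([537.5,-69.5]); A=np.radians(-75.5); L=np.array([[np.cos(A),-np.sin(A)],[np.sin(A),np.cos(A)]])/' h.py; python3 - <<'E'
from h import *
plan([(*arc(a,d),52,a-270) for a,d in [(210,27),(210,20),(216,18.5),(222,18.5),(228,18.5),(234,18.5),(240,18.5),(246,18.5),(252,18.5),(258,18.5),(258,26)]])
E
```

```text
[-0.17  0.12  5.79] tw 0.009
[-0.17  0.82  5.79] tw 0.009
[-0.35  1.29  5.79] tw -0.095
[-0.5   1.63  5.79] tw -0.2
[-0.61  1.98  5.78] tw -0.305
[-0.68  2.35  5.78] tw -0.409
[-0.71  2.71  5.78] tw -0.514
[-0.71  3.08  5.78] tw -0.619
[-0.66  3.45  5.78] tw -0.724
[-0.58  3.81  5.78] tw -0.828
[-1.14  3.3   5.78] tw -0.828
```

Call:
{"op": "carry_out", "data": {"motion": [{"claw": 0,"offset": [-0.1,0,3],"twist": [0,0,0]},{"claw": 0,"offset": [-0.2,0.1,5.8],"twist": [0,0,0]},{"claw": 0,"offset": [-0.2,0.1,5.8],"twist": [0,0,0]},{"claw": 0,"offset": [-0.2,0.8,5.8],"twist": [0,0,0]},{"claw": 0,"offset": [-0.35,1.3,5.8],"twist": [0,0,-0.1]},{"claw": 0,"offset": [-0.5,1.6,5.8],"twist": [0,0,-0.2]},{"claw": 0,"offset": [-0.6,2.0,5.8],"twist": [0,0,-0.3]},{"claw": 0,"offset": [-0.7,2.35,5.8],"twist": [0,0,-0.41]},{"claw": 0,"offset": [-0.7,2.7,5.8],"twist": [0,0,-0.51]},{"claw": 0,"offset": [-0.7,3.1,5.8],"twist": [0,0,-0.62]},{"claw": 0,"offset": [-0.65,3.45,5.8],"twist": [0,0,-0.72]},{"claw": 0,"offset": [-0.6,3.8,5.8],"twist": [0,0,-0.83]},{"claw": 0,"offset": [-0.6,3.8,5.8],"twist": [0,0,-0.83]}]}}

```text
clock: 5.98
tool_pos: [506.7, -52.3, 52.7]
orientation: [[0.999, 0.044, 0.001], [0.044, -0.999, -0.0], [0.001, 0.0, -1.0]]
contact_force: [-0.6, 2.9, 1.8]
finger_gap: 0.004
grip_force: 1.5
```

```bash
python3 look.py w3 pin_a slot guide_end keeper; python3 - <<'E'
from h import *
im=cv2.imread("pics/w3.png"); cv2.imwrite("pics/w3c.png",cv2.resize(im[60:300,130:450],None,fx=2.4,fy=2.4))
E
```

```text
5.975 [506.71 -52.3   52.66] [-0.63  2.86  1.84]
[[ 1.    0.04  0.  ]
 [ 0.04 -1.   -0.  ]
 [ 0.    0.   -1.  ]]
pin_a 0.9 [281.6 246.3] [506.6  -70.66]
pin_a 0.78 [287.2 146.5] [566.92 -69.25]
pin_a 0.37 [276.5 171.8] [552.48 -64.28]
slot 0.68 [275.1 171.3] [537.65 -69.51]
slot 0.17 [286.5 147.8] [556.65 -77.18]
guide_end 0.69 [130.6 209.7] [510.   39.4]
keeper 0.94 [373.8 161. ] [ 555.26 -138.6 ]
```

View pics/w3c.png

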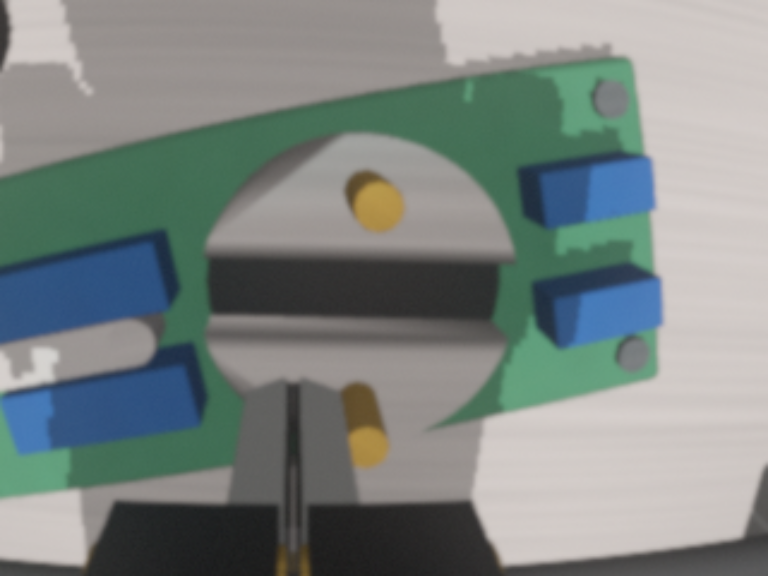

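The crop shows the finger against the near pin and the slot level in the picture (~-88° world). The lock's axis is about -75.5°, so about 12.5° remain, as planned.

```bash
python3 - <<'E'
from h import *
plan([(*arc(a,d),52,a-270) for a,d in [(258,18.5),(264,18.5),(270,18.5),(271,18.5)]]+[(-34,-30,52,0),(-34,-30,110,0)])
E
```

```text
[-0.03  0.01 -0.01] tw -0.0
[-0.21  0.34 -0.01] tw -0.105
[-0.35  0.68 -0.01] tw -0.21
[-0.37  0.73 -0.01] tw -0.227
[-0.67 -0.84 -0.01] tw -0.21
[-0.66 -0.84 -5.81] tw -0.21
```

Call:
{"op": "carry_out", "data": {"motion": [{"claw": 0,"offset": [-0.2,0.35,0],"twist": [0,0,-0.1]},{"claw": 0,"offset": [-0.35,0.7,0],"twist": [0,0,-0.21]},{"claw": 0,"offset": [-0.35,0.7,0],"twist": [0,0,-0.21]},{"claw": 0,"offset": [-0.35,0.7,0],"twist": [0,0,-0.21]},{"claw": 0,"offset": [-0.65,-0.8,0],"twist": [0,0,-0.21]},{"claw": 0,"offset": [-0.65,-0.8,-4],"twist": [0,0,-0.21]},{"claw": 0,"offset": [-0.65,-0.8,-7],"twist": [0,0,-0.21]},{"claw": 0,"offset": [-0.65,-0.8,-7],"twist": [0,0,-0.21]}]}}

```text
clock: 7.22
tool_pos: [500.6, -43.6, 123.4]
orientation: [[0.968, 0.251, 0.003], [0.251, -0.968, -0.001], [0.003, 0.002, -1.0]]
contact_force: [0.7, -0.2, 0.3]
finger_gap: 0.007
grip_force: 0.0
```

```bash
python3 look.py w4 pin_a slot guide_end keeper bar_nose; python3 - <<'E'
from h import *
im=cv2.imread("pics/w4.png"); cv2.imwrite("pics/w4c.png",cv2.resize(im[60:300,100:420],None,fx=2.4,fy=2.4))
E
```

```text
7.225 [500.63 -43.57 123.35] [ 0.69 -0.2   0.29]
[[ 0.97  0.25  0.  ]
 [ 0.25 -0.97 -0.  ]
 [ 0.    0.   -1.  ]]
pin_a 0.69 [363.1 166. ] [ 557.18 -125.25]
pin_a 0.64 [295.7 208.1] [507.82 -80.13]
pin_a 0.64 [294.6 133.9] [566.53 -61.7 ]
slot 0.73 [284.8 156.6] [537.58 -69.43]
guide_end 0.63 [167.6 161.6] [509.77  40.56]
keeper 0.9 [362.5 163.5] [ 555.43 -141.05]
keeper 0.26 [285.  155.8] [542.25 -65.2 ]
bar_nose 0.69 [ 31.9 203.4] [419.33 206.41]
bar_nose 0.64 [226.6 159.8] [524.6  -13.84]
```

View pics/w4c.png

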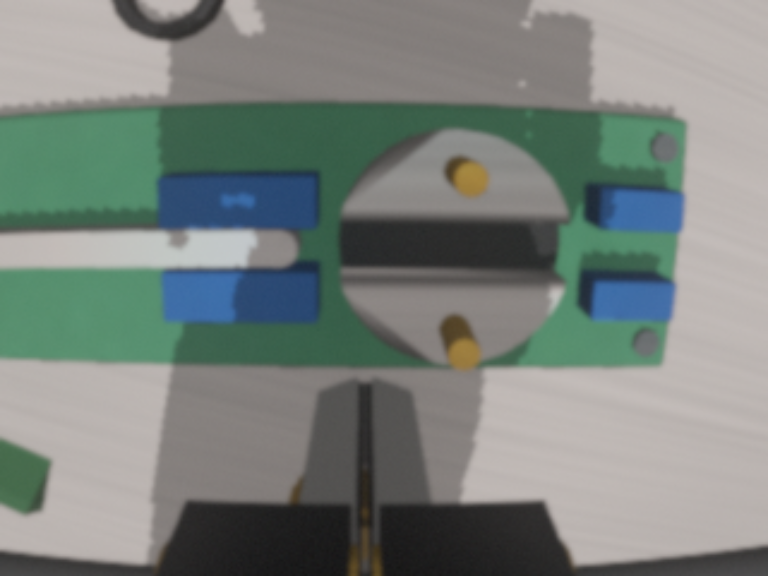

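The crop shows the slot level with the guide channel, to within 1–2°, and the bar pointing into it. Next I go behind the red head.

```bash
python3 - <<'E'
from h import *
plan([(-290,0,110,0)])
E
```

```text
[  3.12 -25.57   1.08] tw 0.002
```

Call:
{"op": "carry_out", "data": {"motion": [{"claw": 0,"offset": [0.6,-5,0],"twist": [0,0,0]},{"claw": 0,"offset": [1.2,-10,0],"twist": [0,0,0]},{"claw": 0,"offset": [1.8,-15,0],"twist": [0,0,0]},{"claw": 0,"offset": [2.4,-20,0],"twist": [0,0,0]},{"claw": 0,"offset": [3.1,-25.5,1],"twist": [0,0,0]},{"claw": 0,"offset": [3.1,-25.5,1],"twist": [0,0,0]},{"claw": 0,"offset": [3.1,-25.5,1],"twist": [0,0,0]}]}}

```text
clock: 8.4
tool_pos: [465.1, 210.0, 110.9]
orientation: [[0.968, 0.252, -0.001], [0.252, -0.968, -0.0], [-0.001, 0.0, -1.0]]
contact_force: [0.3, -0.6, 0.3]
finger_gap: 0.002
grip_force: 0.0
```

```bash
python3 look.py w5 bar_end guide_end bar_nose keeper; python3 - <<'E'
from h import *
print(L.T@(np.array(sense()["tool_pos"])[:2]-O))
plan([(-288,0,31,0),(-270,0,31,0),(-150,0,31,0),(-136.5,0,31,0)])
E
```

```text
8.4 [465.06 210.   110.88] [ 0.35 -0.61  0.26]
[[ 0.97  0.25 -0.  ]
 [ 0.25 -0.97 -0.  ]
 [-0.    0.   -1.  ]]
bar_end 0.94 [288.9 195.8] [473.75 176.77]
bar_end 0.74 [ 85.  280.7] [313.58 371.7 ]
guide_end 0.83 [428.2 194.9] [510.79  32.96]
bar_nose 0.72 [225.4 236.2] [418.15 223.51]
bar_nose 0.7 [460.2 193.3] [523.4 -12.6]
[-287.78544727    0.35694361]
[-0.04 -0.02  8.06] tw -0.0
[-0.04  1.78  8.06] tw -0.0
[-0.03 13.78  8.06] tw -0.0
[-0.03 15.13  8.06] tw -0.0
```

View pics/w5.png

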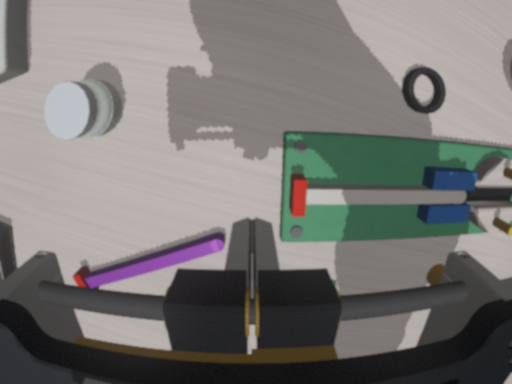

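The picture shows the red head at (299,196), the bar running straight to the guide, and the finger at (253,240), behind the head and on its line. Purple bar's nose at (218,243) is clear. I'll descend and push most of the way.

Call:
{"op": "carry_out", "data": {"motion": [{"claw": 0,"offset": [0,0,4],"twist": [0,0,0]},{"claw": 0,"offset": [0,0,8.1],"twist": [0,0,0]},{"claw": 0,"offset": [0,0,8.1],"twist": [0,0,0]},{"claw": 0,"offset": [0,1.2,8.1],"twist": [0,0,0]},{"claw": 0,"offset": [0,2.0,8.1],"twist": [0,0,0]},{"claw": 0,"offset": [0,2.6,8.1],"twist": [0,0,0]},{"claw": 0,"offset": [0,3.2,8.1],"twist": [0,0,0]},{"claw": 0,"offset": [0,3.8,8.1],"twist": [0,0,0]},{"claw": 0,"offset": [0,4.4,8.1],"twist": [0,0,0]},{"claw": 0,"offset": [0,5.0,8.1],"twist": [0,0,0]},{"claw": 0,"offset": [0,5.0,8.1],"twist": [0,0,0]}]}}

```text
clock: 10.02
tool_pos: [478.1, 161.2, 30.5]
orientation: [[0.968, 0.251, -0.0], [0.251, -0.968, -0.0], [-0.0, 0.0, -1.0]]
contact_force: [0.4, -0.1, -0.4]
finger_gap: 0.004
grip_force: 0.0
```

Call:
{"op": "carry_out", "data": {"motion": [{"claw": 0,"offset": [0,0.6,0],"twist": [0,0,0]},{"claw": 0,"offset": [0,1.2,0],"twist": [0,0,0]},{"claw": 0,"offset": [0,1.8,0],"twist": [0,0,0]},{"claw": 0,"offset": [0,2.4,0],"twist": [0,0,0]}]}}

```text
clock: 10.52
tool_pos: [484.1, 138.2, 30.5]
orientation: [[0.968, 0.252, -0.0], [0.252, -0.968, -0.0], [-0.0, -0.0, -1.0]]
contact_force: [-0.5, 3.9, 0.2]
finger_gap: 0.008
grip_force: 1.7
```

```bash
python3 look.py w6 bar_end bar_nose guide_end
```

```text
10.525 [484.15 138.16  30.48] [-0.52  3.94  0.17]
[[ 0.97  0.25 -0.  ]
 [ 0.25 -0.97 -0.  ]
 [-0.   -0.   -1.  ]]
bar_end 0.91 [270.8 231.9] [488.78 126.03]
bar_nose 0.61 [130.5 281.2] [418.19 216.42]
bar_nose 0.57 [495.6 222.2] [536.64 -66.13]
bar_nose 0.53 [413.7 324.2] [425.82 -29.37]
guide_end 0.84 [397.8 229.7] [510.34  36.98]
guide_end 0.25 [412.7 321.3] [430.66 -23.92]
```

View pics/w6.png

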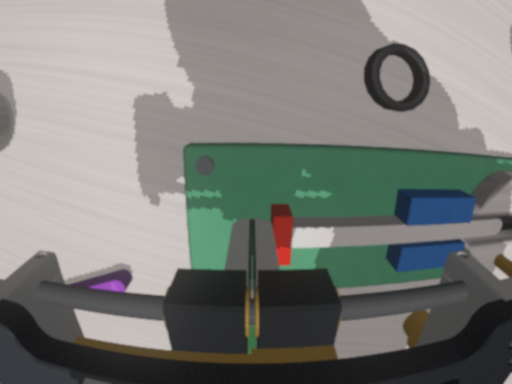

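The finger is against the red head at (283,235), the bar is straight, and the nose is entering the slot at (495,225) with about 4 N. I keep pushing.

Call:
{"op": "carry_out", "data": {"motion": [{"claw": 0,"offset": [0,0.6,0],"twist": [0,0,0]},{"claw": 0,"offset": [0,1.2,0],"twist": [0,0,0]},{"claw": 0,"offset": [0,1.8,0],"twist": [0,0,0]},{"claw": 0,"offset": [0,2.4,0],"twist": [0,0,0]},{"claw": 0,"offset": [0,3.0,0],"twist": [0,0,0]},{"claw": 0,"offset": [0,3.6,0],"twist": [0,0,0]},{"claw": 0,"offset": [0,4.2,0],"twist": [0,0,0]}]}}

```text
clock: 11.6
tool_pos: [494.8, 97.5, 30.5]
orientation: [[0.968, 0.252, -0.0], [0.252, -0.968, -0.0], [-0.0, -0.0, -1.0]]
contact_force: [-1.2, 1.6, -1.4]
finger_gap: 0.004
grip_force: 0.9
```

Call:
{"op": "carry_out", "data": {"motion": [{"claw": 0,"offset": [0,0.6,0],"twist": [0,0,0]},{"claw": 0,"offset": [0,1.2,0],"twist": [0,0,0]},{"claw": 0,"offset": [0,1.8,0],"twist": [0,0,0]},{"claw": 0,"offset": [0,2.4,0],"twist": [0,0,0]},{"claw": 0,"offset": [0,2.8,0],"twist": [0,0,0]},{"claw": 0,"offset": [0,3.1,0],"twist": [0,0,0]}]}}

```text
clock: 12.35
tool_pos: [502.5, 67.8, 30.5]
orientation: [[0.968, 0.252, -0.0], [0.252, -0.968, 0.0], [-0.0, -0.0, -1.0]]
contact_force: [-0.2, 1.9, -1.9]
finger_gap: 0.003
grip_force: 0.9
```

Call:
{"op": "carry_out", "data": {"motion": [{"claw": 0,"offset": [0,0.15,0],"twist": [0,0,0]},{"claw": 0,"offset": [0,0.3,0],"twist": [0,0,0]},{"claw": 0,"offset": [0,0.4,0],"twist": [0,0,0]},{"claw": 0,"offset": [0,0.5,0],"twist": [0,0,0]}]}}

```text
clock: 12.85
tool_pos: [503.7, 63.2, 30.5]
orientation: [[0.968, 0.252, -0.0], [0.252, -0.968, 0.0], [-0.0, -0.0, -1.0]]
contact_force: [-0.6, 1.8, -1.2]
finger_gap: 0.006
grip_force: 0.9
```

Call:
{"op": "carry_out", "data": {"motion": [{"claw": 0,"offset": [0,0.1,0],"twist": [0,0,0]},{"claw": 0,"offset": [0,0.2,0],"twist": [0,0,0]}]}}

```text
clock: 13.1
tool_pos: [503.9, 62.6, 30.5]
orientation: [[0.967, 0.253, -0.0], [0.253, -0.967, 0.002], [0.0, -0.002, -1.0]]
contact_force: [-5.6, 12.8, -0.5]
finger_gap: 0.007
grip_force: 6.6
```

Force jumped at the expected place, so the head has butted. I back off, lift and check.

Call:
{"op": "carry_out", "data": {"motion": [{"claw": 0,"offset": [0,0.1,0],"twist": [0,0,0]},{"claw": 0,"offset": [0,0.1,0],"twist": [0,0,0]},{"claw": 0,"offset": [0,-1.5,0],"twist": [0,0,0]},{"claw": 0,"offset": [0,-3,0],"twist": [0,0,0]},{"claw": 0,"offset": [0,-3,-4],"twist": [0,0,0]},{"claw": 0,"offset": [0,-3,-9],"twist": [0,0,0]},{"claw": 0,"offset": [0,0,-14],"twist": [0,0,0]},{"claw": 0,"offset": [0,2,-14],"twist": [0,0,0]},{"claw": 0,"offset": [0,2,-14],"twist": [0,0,0]}]}}

```text
clock: 14.22
tool_pos: [509.6, 41.0, 170.9]
orientation: [[0.968, 0.25, 0.001], [0.25, -0.968, -0.001], [0.001, 0.001, -1.0]]
contact_force: [0.3, 0.3, 0.1]
finger_gap: 0.007
grip_force: 0.0
```

```bash
python3 look.py w7 bar_end bar_nose guide_end pin_a keeper; python3 - <<'E'
from h import *
im=cv2.imread("pics/w7.png"); cv2.imwrite("pics/w7c.png",cv2.resize(im[60:300,160:480],None,fx=2.4,fy=2.4))
E
```

```text
14.225 [509.55  40.99 170.9 ] [0.31 0.28 0.13]
[[ 0.97  0.25  0.  ]
 [ 0.25 -0.97 -0.  ]
 [ 0.    0.   -1.  ]]
bar_end 0.98 [242.9 179.9] [506.63  49.6 ]
bar_end 0.89 [ 14.5 250.9] [305.82 375.35]
bar_nose 0.58 [403.9 180.8] [ 554.29 -139.79]
bar_nose 0.56 [ 99.5 216.6] [414.19 215.57]
bar_nose 0.39 [253.8 179.2] [509.63  37.97]
guide_end 0.94 [254.4 178.3] [511.29  37.73]
guide_end 0.59 [360.1 218.7] [494.97 -98.52]
guide_end 0.41 [240.4 176.2] [509.76  53.25]
pin_a 0.86 [365.8 164.4] [563.28 -64.08]
pin_a 0.77 [360.6 217.5] [508.03 -78.92]
keeper 0.79 [406.7 183.3] [ 552.62 -143.74]
```

View pics/w7c.png

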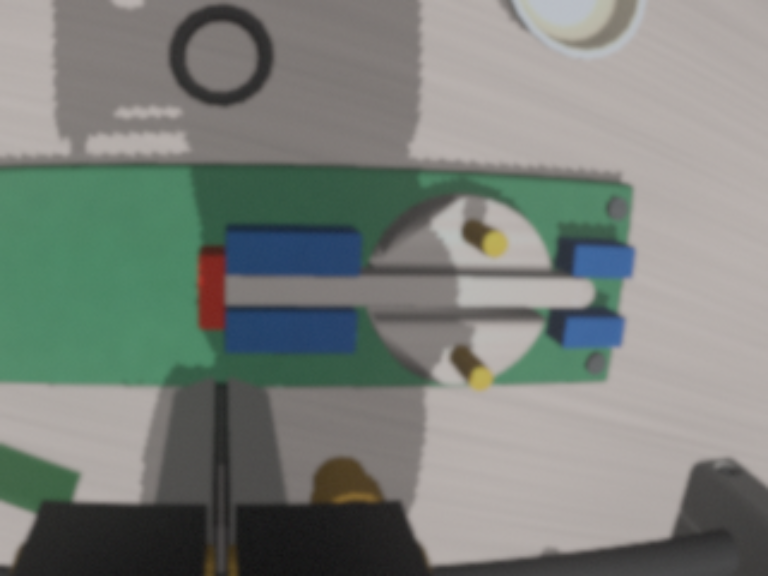

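The crop shows the red head at (212,288) flush against the guide's rear at column 226. The bar runs through the slot with its nose in the keeper at (585,292), and the tool is clear.

```bash
python3 -c "
from cell import *
print(close_job())"
```

```text
the job is handed in; nothing more can be done
None
```

The spindle is locked and the job is handed in: the slot is lined up, the bar runs through it with its nose in the keeper, the red head is against the blue guide, and only the disc and the bar were moved.

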